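Set the casting-knife gap with a feeler

TASK

Set the film caster's knife gap over the glass plate with the thicker of the two feelers: slide that feeler flat along the plate until its tip stands 2 to 3 cm past the knife edge, let go of it, and press the knife down by its knob, gently, until it bears on the feeler and stays there. Then draw the feeler straight out to the front by its grip with a light drag, as a good fit gives (if it slides loose, push it back in and press a little harder; if it is gripped tight, ease the knife up and press again more gently), and lay it flat back in the gauge tray, leaving the knife at the height so set. Never force the knife on the feeler, and leave the thin feeler and the other things on the bench alone.

Things in the scene. Friction and masses are not known exactly. Their poses are not given: they have to be found in the camera images.
- caster: bench film caster, fixed: an aluminium bed 240 mm (x) by 180 mm (y), its flat top 24 mm above the bench, with two grey cheeks 62 mm high standing on it at y = +-78 mm (126 mm clear between them) that carry the knife. Origin on the bench under the middle of the bed; +x points from the open front of the bed to the back, z up. The feeler goes in from the front, towards +x
- knife_line (a point): point at the height of the aluminium bed's top (24 mm above the bench) straight below the middle of the knife edge, 20 mm in +x of the caster's middle; axes as the caster's; fixed
- casting_plate: the glass plate that lies in the bed and runs under the knife, 234 mm (x) by 112 mm (y), fixed in the bed; origin at the middle of its flat top, axes as the caster's. Plates differ: its top stands 3 to 6 mm above the aluminium (27 to 30 mm above the bench), so feel for it
- knife: the knife with its carriage: a steel plate 128 mm long in y with a square edge 3 mm thick in x at its foot, under an aluminium bar 138 mm long that reaches 17 mm in front of the knife line and 47 mm above the edge, and a round black knob on top. Origin at the middle of the edge, axes as the caster's. A good fit nips the feeler with 1 to 9 N, felt as a pull of about the same size; more is gripped tight
- knife_height (a joint): height (m) of the knife edge above the aluminium bed, 0 to 0.022, starts at 0.016 to 0.020. Two spring plungers hold it at any height: with friction 10 N and weight 1.4 N, about 8.6 N on the knob moves it down, 11.4 N up. What the hand presses beyond 8.6 N goes into the feeler, and stays there (up to 11 N) when let go. The contact is stiff: press slowly
- knob_top (a point): middle of the flat top (26 mm across) of the black knob (32 mm across, 16 mm high) on the knife carriage, 72 mm straight above the knife edge: press here straight down, or pinch the knob to ease the knife up
- thick_feeler: the thicker, larger feeler: a steel blade 20 mm wide and 6 mm thick, flush with the underside of a black grip 60 mm long (x), 16 mm wide (y), 20 mm high; about 90 g, loose. Origin at the underside below the middle of the grip (grip from x = -30 to +30 mm), blade pointing to +x with its tip at x = +92 mm. It lies flat, x level. Grasp the grip across y from above
- thick_feeler_tip (a point): middle of the thick feeler's blade end, at the underside
- thin_feeler: the thinner, smaller feeler, not to be used: blade 14 mm wide and 4 mm thick, grip 48 x 12 x 14 mm, tip at x = +74 mm; loose, lies in the other half of the tray; origin and axes as for the thick one
- gauge_tray: shallow open grey metal tray, fixed: 180 mm (x) by 190 mm (y), 12 mm high, walls and floor 4 mm thick. Origin on the bench under its middle. The feelers lie on its floor about along its x, at y about +40 and -40 mm (either way round), grips about 30 mm to -x of the middle
- beaker_250: bystander: plastic beaker, 77 mm across and 147 mm high with its pipette, loose; origin under its middle
- petri_a: bystander: round dish, 60 mm across, 14 mm high, loose; origin under its middle
- dropper_2: bystander: dropper bottle, 36 mm across, 93 mm high, loose; origin under its middle

How it is judged:
By the outcome, as a careful person would: the job done as asked, in the order asked, and still so for the second after the job is handed in, with the robot touching nothing.
It also fails if it takes over 72 s, if anything falls off the work surface, if the arm or the gripper's body presses on something with over 40 N, if the wrist force passes 120 N, or if a joint passes its speed limit or range.

ROBOT

A 6-joint arm with a two-finger parallel gripper is mounted at the origin on a cart in front of the work surface, level with it; the furniture and walls round the work are solid. World frame = base frame: x ahead of the robot, y to its left, z up, the work surface at z = 0. Lengths are in m, angles in rad, forces in N, time in s.
With the tool pointing down it reaches from about 0.35 to 0.775 m from the base axis. Payload 7.3 kg.
Tool frame: the origin (TCP) lies at the centre of the arm's flange, where the gripper is bolted on; the fingertips stand 178 mm ahead of it and the grasp point (between the pads) lies 159 mm ahead of it; z points along the fingers, y is the line along which they close (so a half turn about z gives the same grasp; the last joint's range is limited). The gripper opens to 92 mm and grips with 3 to 60 N. Pads are 19 mm wide; open, the fingers measure 130 mm over their backs; the gripper's body (75 mm by 190 mm) begins 47 mm behind the grasp point.
Start: joints at [-1.263, 0.342, 1.524, -0, 1.275, -0.146], TCP at [0.23, -0.472, 0.405] pointing down, gripper open.
Joint ranges: [-2.53, 2.53], [-0.77, 2.02], [0.04, 2.7], [-1, 4.14], [0.28, 2.66], [-3.11, 3.11]. Speed limits (rad/s): [2.57, 2.57, 3.14, 3.14, 3.14, 3.14].

INTERFACE

Orientations are given as a unit quaternion [x, y, z, w].
In Python, from workcell import robot, vision gives the robot as it stands.
- The arm moves only by the tool send_rows, never from a script. Its argument "plan" is a list of rows, each an object of numbers: "tx", "ty", "tz": the shift along the tool's x, y, z in m; "roll": the turn about the tool's z in degrees; "claw": the opening, from -1 (shut) to 1 (fully open). In form: [{"tx": .., "ty": .., "tz": .., "roll": .., "claw": ..}, ...]. A call has 1 to 8 rows; each row shifts and turns the commanded pose from where the row before left it, along the tool's axes as they then stand; what a row does not reach is not made up. A row lasts 1/12 s, in which the tool goes at most 41.7 mm and 7.16 degrees, less where a joint would pass 70% of its speed; a pose out of reach is approached as far as the arm can. A call with a gripper value outside its range is refused whole. The fingers move at their own pace and stop on an object; the grip force is fixed at half the most. Time passes only in rows, so rows that do not move let the fingers close. It gives the time, the measured TCP pose, the force, the opening and the grip force at its end, in the units of the state.
- robot.state(): the state, without advancing time (a new reading comes with each control period).
- vision.snapshot(name): name is "scene" or "side" or "wrist"; returns a dict with "pixels" (384x512x3 uint8, red, green, blue), "intrinsics" (3x3 intrinsics, pixels), "R" (3x3) and "t" (3): a world point X has camera coordinates R X + t. Camera axes: x right, y down, z forward; pixel columns grow to the right and rows downward; lengths in m; the calibration is good to about 2 mm. The wrist camera is an equidistant fisheye: a pixel r from the principal point sees the ray r / f radians off the axis. A picture is of the moment at which its call begins. There is no depth.
- robot.sign_off(): hands the job in; it is judged then, once.
Trained networks look in the newest picture that a camera, given by its name, has taken for a name from the list of things; names that differ only in an ending like _2 or _b are one class to them, and where a whole thing is asked for, a point or a joint stands for the part that bears it (a point fixed in the world has none). Each returns a list of dicts, best first, with "p" (0 to 1); they miss things now and then, are a little off and sometimes report something else, mostly with a low value. They report only what shows in the picture. A call takes as long as a camera call.
- vision.boxes_of(camera, thing): "location" ([column, row] in pixels, amid what is visible of it).
- vision.mark_of(camera, thing): "location" ([column, row] in pixels: a listed point, or the origin of a listed thing).
The state is a dict: "time": time; "joints": joint angles; "joint_vel": joint speeds; "effort": joint torques, N m; "tcp_pos": TCP position; "eef_rot": TCP orientation; "force": force on the tool from outside, world axes, zero at the start; "moment": the same for the moment, N m; "gripper_width": finger opening in m; "gripper_force": force on a finger pad.
Only numpy, scipy, OpenCV 4.12 (cv2) and the standard library are available. Lean on these libraries where they do the work, as an engineer would, in place of code of your own. Each camera call takes 0.05 s, during which the arm holds its last target. There are 200 camera calls.

## Working session

There is one attempt and no reset: what is moved stays moved. The work goes in short steps, Python scripts to look and compute and a tool call to move; the robot and the scene stay as the last step left them, time stands still between calls to the robot, and variables do not carry over. Pictures are saved under pics/ and viewed, at most 14 in all, crops included, and the job is handed in when it is done.

Besides the shell and the picture viewer there is one more tool, called after "Request:" in YAML: its name, and indented under it one key for each argument. send_rows: Moves the arm, as the interface text tells. Its arguments: {"type":"object","properties":{"plan":{"type":"array","items":{"type":"object","properties":{"tx":{"type":"number"},"ty":{"type":"number"},"tz":{"type":"number"},"roll":{"type":"number"},"claw":{"type":"number"}}}}},"required":["plan"]}

```bash
mkdir -p pics; cat > h.py <<'E'
import numpy as np, cv2
from workcell import robot, vision
def snap(c,fn=None):
    s=vision.snapshot(c)
    if fn: cv2.imwrite('pics/'+fn,cv2.cvtColor(np.asarray(s['pixels']),cv2.COLOR_RGB2BGR))
    return s
def ray(s,px):
    K=np.array(s['intrinsics']);R=np.array(s['R']);t=np.array(s['t'])
    x=(px[0]-K[0,2])/K[0,0];y=(px[1]-K[1,2])/K[1,1]
    if s.get('fish'):
        r=np.hypot(x,y);k=np.sin(r)/r if r>1e-9 else 1;d=np.array([x*k,y*k,np.cos(r)])
    else: d=np.array([x,y,1.])
    return -R.T@t, R.T@d
def onz(s,px,z):
    o,d=ray(s,px);return o+d*(z-o[2])/d[2]
def tri(L):
    A=np.zeros((3,3));b=np.zeros(3)
    for o,d in L:
        d=d/np.linalg.norm(d);P=np.eye(3)-np.outer(d,d);A+=P;b+=P@o
    p=np.linalg.solve(A,b)
    return p,[np.linalg.norm((np.eye(3)-np.outer(d,d)/(d@d))@(p-o)) for o,d in L]
E
python3 - <<'E'
from h import *
np.set_printoptions(precision=4,suppress=True)
S={c:snap(c,c+'0.png') for c in('scene','side')}
st=robot.state();print(st['tcp_pos'],st['eef_rot'],st['time'],st['force'],st['gripper_width'])
for n in ['caster','knife_line','casting_plate','knife','knob_top','thick_feeler','thick_feeler_tip','thin_feeler','gauge_tray','beaker_250','petri_a','dropper_2']:
    L=[]
    for c in S:
        m=vision.mark_of(c,n);print(n,c,[(np.round(q['location'],1).tolist(),round(q['p'],2)) for q in m[:2]], end=' ')
        if m: L.append(ray(S[c],m[0]['location']));print(onz(S[c],m[0]['location'],0.004 if 'feel' in n else 0)[:2])
    if len(L)==2: print('   TRI',*tri(L))
im=np.hstack([cv2.imread('pics/scene0.png'),cv2.imread('pics/side0.png')]);cv2.imwrite('pics/both0.png',cv2.resize(im,(800,300)))
E
```

```text
[ 0.2301 -0.4717  0.4041] [ 0.9744  0.225  -0.0001 -0.0007] 0.1 [-0.2085 -0.4217 -0.5871] 0.09193902611948704
caster scene [([297.6, 181.4], 0.73)] [ 0.5311 -0.2258]
caster side [([283.7, 248.7], 0.61)] [ 0.5406 -0.2216]
   TRI [ 0.5362 -0.2256  0.0007] [np.float64(0.004850878144653162), np.float64(0.0048508781446532385)]
knife_line scene [([287.2, 175.4], 0.8)] [ 0.5799 -0.2324]
knife_line side [([292.1, 242.4], 0.89)] [ 0.5692 -0.1884]
   TRI [ 0.5669 -0.2111  0.0184] [np.float64(0.0012391795130222262), np.float64(0.0012391795130224888)]
casting_plate scene [([294.3, 177.9], 0.73)] [ 0.5518 -0.2356]
casting_plate side [([284.4, 237.6], 0.57)] [ 0.5434 -0.1639]
   TRI [ 0.5369 -0.2029  0.0288] [np.float64(0.005867424966954168), np.float64(0.005867424966954283)]
knife scene [([291.8, 171.7], 0.82), ([224.9, 241.0], 0.36)] [ 0.5802 -0.2609]
knife side [([292.8, 239.3], 0.63)] [ 0.572 -0.172]
   TRI [ 0.5622 -0.2203  0.0353] [np.float64(0.00812694352524314), np.float64(0.008126943525243076)]
knob_top scene [([290.8, 155.2], 0.53)] [ 0.6446 -0.3462]
knob_top side [([289.3, 220.3], 0.74)
[... 1003 characters left out ...]
76315444064), np.float64(0.0003582717631543165)]
beaker_250 scene [([189.0, 289.8], 0.95)] [0.4817 0.3488]
beaker_250 side [([268.7, 163.0], 0.72)] [0.4804 0.3308]
   TRI [ 0.4828  0.345  -0.0067] [np.float64(0.002978997610070276), np.float64(0.002978997610070393)]
petri_a scene [([293.5, 169.6], 0.37)] [ 0.583  -0.2754]
petri_a side [([245.3, 162.3], 0.5)] [0.3805 0.3326]
   TRI [ 0.4094 -0.0181  0.2121] [np.float64(0.0057870687388590775), np.float64(0.0057870687388591165)]
dropper_2 scene [([325.7, 160.2], 0.49)] [ 0.5248 -0.3988]
dropper_2 side [([280.1, 292.9], 0.63)] [ 0.5286 -0.4219]
   TRI [ 0.5302 -0.4117 -0.0098] [np.float64(0.0015061503251853228), np.float64(0.0015061503251854228)]
```

View pics/scene0.png

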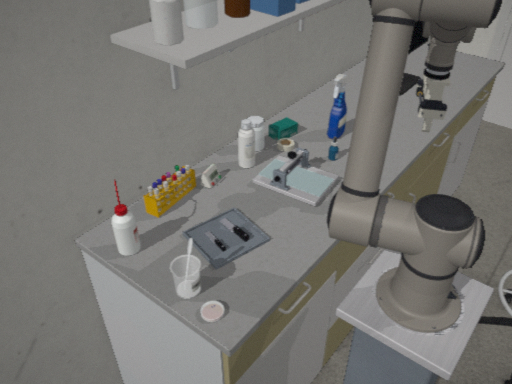

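View pics/side0.png

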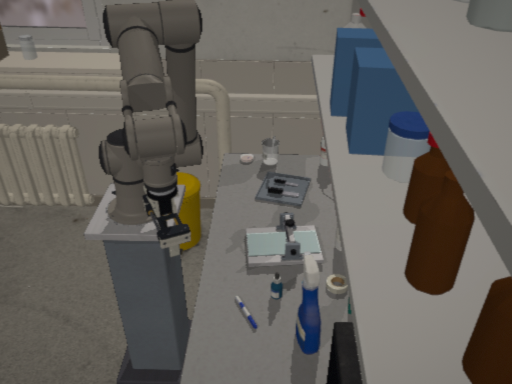

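The scene camera shows the tray at about (226,236), with the larger thick feeler on the right (238,235) and the thin one on the left (220,243). The caster is at (297,178) and its knob at (292,157). I'll square up the tool first, then go above the tray.

Request:
send_rows:
  plan:
    - {"roll": 6.5}
    - {"roll": 6.5}
    - {"roll": 6.5}
    - {"roll": 6.5}
    - {"tx": 0.015,"ty": -0.037}
    - {"tx": 0.015,"ty": -0.037}
    - {"tx": 0.015,"ty": -0.037}
    - {"tx": 0.015,"ty": -0.037}

```text
invalid input at $.plan[0]: expected keys tx, ty, tz, roll, claw
```

Request:
send_rows:
  plan:
    - {"tx": 0.015,"ty": -0.037}
    - {"tx": 0.015,"ty": -0.037}
    - {"tx": 0.015,"ty": -0.037}
    - {"tx": 0.015,"ty": -0.037}
    - {"tx": 0.015,"ty": -0.037}
    - {"tx": 0.015,"ty": -0.037}
    - {"tx": 0.015,"ty": -0.037}
    - {"tx": 0.015,"ty": -0.037}

```text
invalid input at $.plan[0]: expected keys tx, ty, tz, roll, claw
```

Request:
send_rows:
  plan:
    - {"tx": 0.015,"ty": -0.037}
    - {"tx": 0.015,"ty": -0.037}
    - {"tx": 0.015,"ty": -0.037}
    - {"tz": 0.03}
    - {"tz": 0.03}
    - {"tz": 0.02}
    - {}

```text
invalid input at $.plan[0]: expected keys tx, ty, tz, roll, claw
```

```bash
python3 - <<'E'
from h import *
np.set_printoptions(precision=4,suppress=True)
s=snap('wrist','w1.png');s['fish']=1
print(robot.state()['tcp_pos'],robot.state()['eef_rot'],s['intrinsics'],-np.array(s['R']).T@s['t'])
for n,z in [('thick_feeler',.004),('thick_feeler_tip',.004),('thin_feeler',.004),('gauge_tray',0),('caster',0),('knob_top',.11),('knife_line',.024),('beaker_250',0),('petri_a',0)]:
    for q in vision.mark_of('wrist',n)[:2]: print(n,np.round(q['location'],1),round(q['p'],2),onz(s,q['location'],z))
E
```

```text
[ 0.2302 -0.4718  0.4048] [0.9744 0.225  0.     0.0001] [[297.3186   0.     250.8875]
 [  0.     297.3186 195.5339]
 [  0.       0.       1.    ]] [ 0.2989 -0.4367  0.3845]
```

View pics/w1.png

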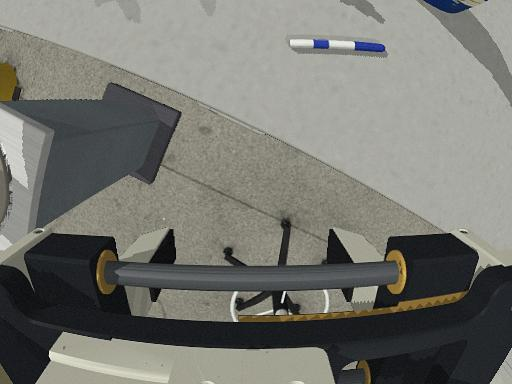

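The rows were refused because every key is needed. The wrist picture shows only the start position: the floor and the pen at (338,45).

Request:
send_rows:
  plan:
    - {"tx": 0,"ty": 0,"tz": 0,"roll": 6.5,"claw": 1}
    - {"tx": 0,"ty": 0,"tz": 0,"roll": 6.5,"claw": 1}
    - {"tx": 0,"ty": 0,"tz": 0,"roll": 6.5,"claw": 1}
    - {"tx": 0,"ty": 0,"tz": 0,"roll": 6.5,"claw": 1}
    - {"tx": 0.015,"ty": -0.037,"tz": 0,"roll": 0,"claw": 1}
    - {"tx": 0.015,"ty": -0.037,"tz": 0,"roll": 0,"claw": 1}
    - {"tx": 0.015,"ty": -0.037,"tz": 0,"roll": 0,"claw": 1}
    - {"tx": 0.015,"ty": -0.037,"tz": 0,"roll": 0,"claw": 1}

```text
time: 2.47
tcp_pos: [0.2903, -0.3223, 0.4046]
eef_rot: [1.0, -0.001, 0.0, -0.0]
force: [0.6, -0.2, -0.6]
gripper_width: 0.0919
gripper_force: 0.0
```

Request:
send_rows:
  plan:
    - {"tx": 0.015,"ty": -0.037,"tz": 0,"roll": 0,"claw": 1}
    - {"tx": 0.015,"ty": -0.037,"tz": 0,"roll": 0,"claw": 1}
    - {"tx": 0.015,"ty": -0.037,"tz": 0,"roll": 0,"claw": 1}
    - {"tx": 0.015,"ty": -0.037,"tz": 0,"roll": 0,"claw": 1}
    - {"tx": 0.015,"ty": -0.037,"tz": 0,"roll": 0,"claw": 1}
    - {"tx": 0.015,"ty": -0.037,"tz": 0,"roll": 0,"claw": 1}
    - {"tx": 0.015,"ty": -0.037,"tz": 0,"roll": 0,"claw": 1}
    - {"tx": 0.015,"ty": -0.037,"tz": 0,"roll": 0,"claw": 1}

```text
time: 3.13
tcp_pos: [0.4104, -0.0258, 0.405]
eef_rot: [1.0, -0.0, 0.0, 0.0]
force: [0.5, -0.6, 0.5]
gripper_width: 0.092
gripper_force: 0.0
```

Request:
send_rows:
  plan:
    - {"tx": 0.015,"ty": -0.037,"tz": 0,"roll": 0,"claw": 1}
    - {"tx": 0.015,"ty": -0.037,"tz": 0,"roll": 0,"claw": 1}
    - {"tx": 0.015,"ty": -0.037,"tz": 0,"roll": 0,"claw": 1}
    - {"tx": 0,"ty": 0,"tz": 0.03,"roll": 0,"claw": 1}
    - {"tx": 0,"ty": 0,"tz": 0.03,"roll": 0,"claw": 1}
    - {"tx": 0,"ty": 0,"tz": 0.02,"roll": 0,"claw": 1}
    - {"tx": 0,"ty": 0,"tz": 0,"roll": 0,"claw": 1}

```text
time: 3.72
tcp_pos: [0.4539, 0.0835, 0.3211]
eef_rot: [1.0, 0.0, -0.004, 0.0]
force: [-0.9, -0.6, -0.4]
gripper_width: 0.0916
gripper_force: 0.0
```

```bash
python3 - <<'E'
from h import *
np.set_printoptions(precision=4,suppress=True)
s=snap('wrist','w1.png');s['fish']=1
print(robot.state()['tcp_pos'],robot.state()['eef_rot'],-np.array(s['R']).T@s['t'])
for n,z in [('thick_feeler',.004),('thick_feeler_tip',.004),('thin_feeler',.004),('gauge_tray',0),('caster',0),('knob_top',.11),('knife_line',.024),('beaker_250',0),('petri_a',0)]:
    for q in vision.mark_of('wrist',n)[:2]: print(n,np.round(q['location'],1),round(q['p'],2),onz(s,q['location'],z))
E
```

```text
[0.4547 0.0833 0.3234] [ 1.      0.0002 -0.0022  0.0001] [0.5302 0.085  0.3003]
thick_feeler [228.9 131.7] 0.82 [0.5063 0.1067 0.004 ]
thick_feeler [ 39.1 157.9] 0.62 [0.4876 0.342  0.004 ]
thick_feeler_tip [245.4  38.2] 0.66 [0.6008 0.0903 0.004 ]
thin_feeler [155.9 114.2] 0.74 [0.5264 0.1815 0.004 ]
gauge_tray [194.7  97.6] 0.82 [0.5415 0.1413 0.    ]
caster [226.2 130.4] 0.73 [0.5073 0.1097 0.    ]
caster [501.8 123.5] 0.71 [ 0.5382 -0.2455  0.    ]
knob_top [242.   37.7] 0.24 [0.5759 0.0905 0.11  ]
knife_line [500.  108.1] 0.7 [ 0.5558 -0.2134  0.024 ]
beaker_250 [ 41.7 155.6] 0.84 [0.4896 0.3404 0.    ]
beaker_250 [224.  129.9] 0.17 [0.5079 0.1119 0.    ]
petri_a [ 40.8 234.6] 0.92 [0.3834 0.3684 0.    ]
```

View pics/w1.png

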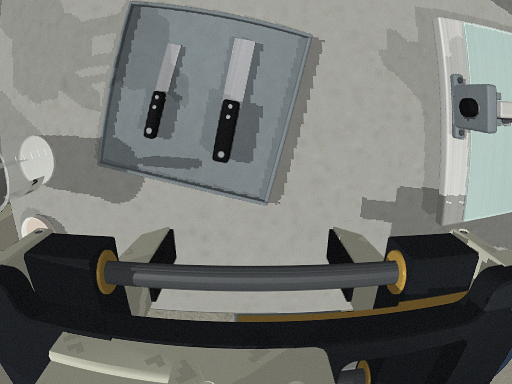

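The wrist view shows the thick feeler's grip at about (226,130) and its tip at (242,38), tilted to the right. The thin feeler is at (160,100). The tray is turned by about 10° and the caster is at the right edge. I'll refine the feeler pose from its outline.

```bash
python3 - <<'E'
from h import *
np.set_printoptions(precision=4,suppress=True)
s=snap('wrist');s['fish']=1
im=s['pixels'].astype(int);print(robot.state()['tcp_pos'])
def rect(mask,z):
    n,l,stt,c=cv2.connectedComponentsWithStats(mask.astype(np.uint8));i=1+np.argmax(stt[1:,4])
    v,u=np.nonzero(l==i);P=np.array([onz(s,(a,b),z)[:2] for a,b in zip(u,v)])
    r=cv2.minAreaRect((P*1000).astype(np.float32));b=cv2.boxPoints(r)/1000
    print(len(u),r,P.mean(0)); return b
roi=np.zeros(im.shape[:2],bool);roi[90:170,205:250]=1
print(rect(roi&(im.max(2)<60),.022))
roi[:]=0;roi[30:103,215:265]=1
print(rect(roi&(im.min(2)>165),.010))
for p in [(101,160),(268,202),(312,37),(131,2)]: print(onz(s,p,.012))
E
```

```text
[0.4552 0.083  0.3252]
970 ((508.6131896972656, 108.57807922363281), (16.85637855529785, 59.38373947143555), 78.24485778808594) [0.5091 0.1084]
[[0.4778 0.1064]
 [0.536  0.0943]
 [0.5394 0.1108]
 [0.4813 0.1229]]
753 ((569.2702026367188, 95.34796905517578), (16.89133071899414, 59.13593292236328), 79.12895965576172) [0.5714 0.0943]
[[0.5386 0.0926]
 [0.5967 0.0815]
 [0.5999 0.0981]
 [0.5418 0.1092]]
[0.4858 0.2476 0.012 ]
[0.4384 0.0666 0.012 ]
[0.6079 0.0242 0.012 ]
[0.6554 0.2091 0.012 ]
```

Request:
send_rows:
  plan:
    - {"tx": 0.024,"ty": -0.013,"tz": 0,"roll": 0,"claw": 0}
    - {"tx": 0.024,"ty": -0.014,"tz": 0,"roll": 0,"claw": 0}
    - {"tx": 0,"ty": 0,"tz": 0.03,"roll": 6,"claw": 0}
    - {"tx": 0,"ty": 0,"tz": 0.03,"roll": 5.8,"claw": 0}
    - {"tx": 0,"ty": 0,"tz": 0.03,"roll": 0,"claw": 0}
    - {"tx": 0,"ty": 0,"tz": 0,"roll": 0,"claw": 0}
    - {"tx": 0,"ty": 0,"tz": 0,"roll": 0,"claw": 0}

```text
time: 4.85
tcp_pos: [0.5029, 0.1101, 0.234]
eef_rot: [0.995, -0.103, -0.002, 0.0]
force: [-0.2, 0.2, 0.3]
gripper_width: 0.05
gripper_force: 0.0
```

```bash
python3 - <<'E'
from h import *
s=snap('wrist','w2.png');st=robot.state();print(st['tcp_pos'],st['eef_rot'],st['force'],st['gripper_width'])
E
```

```text
[0.50358008 0.11012372 0.23550301] [ 9.94729636e-01 -1.02532528e-01  1.79404131e-04  1.45871081e-05] [-1.01003905 -0.24283367  0.42107382] 0.0480508241292809
```

View pics/w2.png

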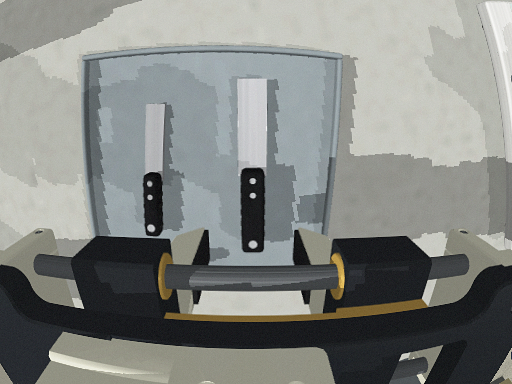

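The feeler is centred (column 252) and aligned between the fingers. Now down and grip.

Request:
send_rows:
  plan:
    - {"tx": 0,"ty": 0,"tz": 0.025,"roll": 0,"claw": 0}
    - {"tx": 0,"ty": 0,"tz": 0.02,"roll": 0,"claw": 0}
    - {"tx": 0,"ty": 0,"tz": 0.005,"roll": 0,"claw": 0}
    - {"tx": 0,"ty": 0,"tz": 0,"roll": 0,"claw": 0}
    - {"tx": 0,"ty": 0,"tz": 0,"roll": 0,"claw": -1}
    - {"tx": 0,"ty": 0,"tz": 0,"roll": 0,"claw": -1}
    - {"tx": 0,"ty": 0,"tz": 0,"roll": 0,"claw": -1}
    - {"tx": 0,"ty": 0,"tz": 0,"roll": 0,"claw": -1}

```text
time: 5.57
tcp_pos: [0.5035, 0.1102, 0.1858]
eef_rot: [0.995, -0.103, 0.001, -0.0]
force: [0.6, 0.3, -0.2]
gripper_width: 0.0242
gripper_force: 0.0
```

Request:
send_rows:
  plan:
    - {"tx": 0,"ty": 0,"tz": 0,"roll": 0,"claw": -1}
    - {"tx": 0,"ty": 0,"tz": 0,"roll": 0,"claw": -1}
    - {"tx": 0,"ty": 0,"tz": -0.02,"roll": 0,"claw": -1}
    - {"tx": 0,"ty": 0,"tz": -0.03,"roll": 0,"claw": -1}
    - {"tx": 0,"ty": 0,"tz": -0.04,"roll": 0,"claw": -1}
    - {"tx": -0.02,"ty": 0.0,"tz": -0.03,"roll": 0,"claw": -1}
    - {"tx": -0.02,"ty": 0,"tz": -0.02,"roll": 0,"claw": -1}
    - {"tx": 0,"ty": 0,"tz": 0,"roll": 0,"claw": -1}

```text
time: 6.23
tcp_pos: [0.4622, 0.119, 0.3285]
eef_rot: [0.995, -0.102, 0.002, -0.001]
force: [1.1, 0.8, -0.6]
gripper_width: 0.0158
gripper_force: 30.0
```

Request:
send_rows:
  plan:
    - {"tx": 0.003,"ty": 0.039,"tz": 0,"roll": -2,"claw": -1}
    - {"tx": 0.003,"ty": 0.039,"tz": 0,"roll": -2,"claw": -1}
    - {"tx": 0.003,"ty": 0.039,"tz": 0,"roll": -2,"claw": -1}
    - {"tx": 0.001,"ty": 0.039,"tz": 0,"roll": -2,"claw": -1}
    - {"tx": 0,"ty": 0.039,"tz": 0,"roll": -2,"claw": -1}
    - {"tx": -0.01,"ty": 0.039,"tz": 0,"roll": -1.8,"claw": -1}
    - {"tx": -0.01,"ty": 0.039,"tz": 0,"roll": 0,"claw": -1}
    - {"tx": -0.01,"ty": 0.03,"tz": 0,"roll": 0,"claw": -1}

```text
time: 6.9
tcp_pos: [0.4155, -0.1866, 0.3241]
eef_rot: [1.0, -0.0, -0.0, 0.0]
force: [0.3, 0.6, -1.2]
gripper_width: 0.0159
gripper_force: 30.0
```

Request:
send_rows:
  plan:
    - {"tx": 0,"ty": 0,"tz": 0,"roll": 0,"claw": -1}
    - {"tx": 0,"ty": 0,"tz": 0,"roll": 0,"claw": -1}

```text
time: 7.07
tcp_pos: [0.4157, -0.1855, 0.324]
eef_rot: [1.0, -0.002, -0.0, -0.0]
force: [0.1, 0.8, -1.2]
gripper_width: 0.0154
gripper_force: 30.0
```

```bash
python3 - <<'E'
from h import *
np.set_printoptions(precision=4,suppress=True)
s=snap('wrist','w3.png');s['fish']=1
st=robot.state();print(st['tcp_pos'],st['eef_rot'],st['gripper_width'])
for n,z in [('knob_top',.114),('knife_line',.024),('caster',0),('casting_plate',.0285),('knife',.042),('thick_feeler_tip',.147),('thick_feeler',.147)]:
    for q in vision.mark_of('wrist',n)[:2]: print(n,np.round(q['location'],1),round(q['p'],2),onz(s,q['location'],z))
E
```

```text
[ 0.416  -0.1843  0.324 ] [ 1.     -0.001  -0.0005 -0.0005] 0.015784825611738662
knob_top [298.2  12.2] 0.75 [ 0.5576 -0.2147  0.114 ]
knife_line [282.3  43.3] 0.94 [ 0.5561 -0.2136  0.024 ]
knife_line [286.8  38. ] 0.4 [ 0.5616 -0.2178  0.024 ]
caster [282.9  68.1] 0.7 [ 0.5353 -0.2165  0.    ]
caster [298.1  15.5] 0.35 [ 0.5932 -0.2327  0.    ]
casting_plate [286.1  63.2] 0.82 [ 0.536  -0.2164  0.0285]
knife [284.6  39.7] 0.9 [ 0.5554 -0.2137  0.042 ]
thick_feeler_tip [250.7  70. ] 0.95 [ 0.5132 -0.1843  0.147 ]
thick_feeler_tip [ 3.8 93.5] 0.44 [ 0.5179 -0.018   0.147 ]
thick_feeler [250.5 234.2] 0.95 [ 0.4224 -0.1838  0.147 ]
thick_feeler [455.1 100.7] 0.16 [ 0.5059 -0.3096  0.147 ]
```

View pics/w3.png

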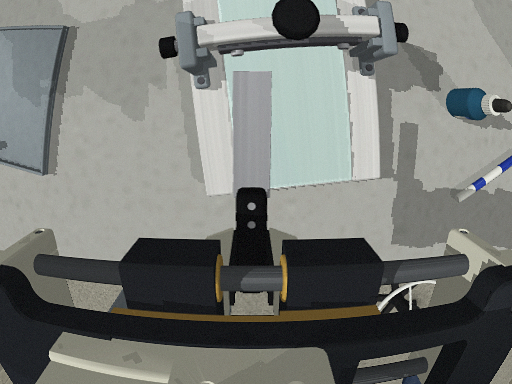

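The feeler is held straight (tip at (252,71), grip at (251,210)). The caster lies ahead with the knob at (296,18) and its front edge from (207,196) to (381,178), so it is turned by a few degrees.

```bash
python3 - <<'E'
from h import *
np.set_printoptions(precision=4,suppress=True)
s=snap('wrist');s['fish']=1
P=lambda p,z=.024:onz(s,p,z)[:2]
a,b=P((207,196)),P((381,178));d=a-b;print('front',a,b,np.linalg.norm(d),np.degrees(np.arctan2(-d[0],d[1])),(a+b)/2)
for q in [((207,196),(191,85)),((381,178),(379,80))]:
    d=P(q[1])-P(q[0]);print('side',np.degrees(np.arctan2(d[1],d[0])))
# edge fits: rectify top view at z=.024, 0.5mm/px
N=500;xs=.40+np.arange(N)*.0005;ys=-.34+np.arange(N)*.0005
K=np.array(s['intrinsics']);R=np.array(s['R']);t=np.array(s['t'])
X,Y=np.meshgrid(xs,ys,indexing='ij');C=np.stack([X,Y,0*X+.024],-1)@R.T+t
r=np.hypot(C[...,0],C[...,1]);th=np.arctan2(r,C[...,2]);m1=K[0,2]+K[0,0]*th*C[...,0]/r;m2=K[1,2]+K[1,1]*th*C[...,1]/r
o=cv2.remap(s['pixels'],m1.astype(np.float32),m2.astype(np.float32),cv2.INTER_LINEAR)[::-1,::-1]
cv2.imwrite('pics/top.png',o[:,:,::-1])
E
```

```text
front [ 0.4094 -0.1383] [ 0.4291 -0.3163] 0.1791267725089781 6.313312211632687 [ 0.4193 -0.2273]
side 6.735472133739614
side 4.981636800152369
```

View pics/top.png

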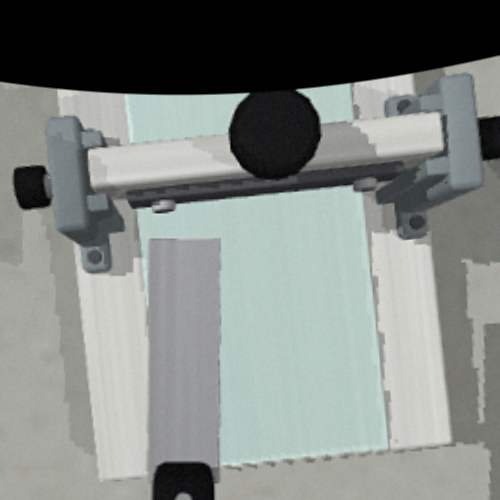

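Request:
send_rows:
  plan:
    - {"tx": 0.0195,"ty": 0.02,"tz": 0,"roll": 0,"claw": -1}
    - {"tx": 0,"ty": 0.021,"tz": 0,"roll": 0,"claw": -1}
    - {"tx": 0,"ty": 0,"tz": 0.03,"roll": -6.1,"claw": -1}
    - {"tx": 0,"ty": 0,"tz": 0.03,"roll": 0,"claw": -1}
    - {"tx": 0,"ty": 0,"tz": 0.025,"roll": 0,"claw": -1}
    - {"tx": 0,"ty": 0,"tz": 0.015,"roll": 0,"claw": -1}
    - {"tx": 0,"ty": 0,"tz": 0,"roll": 0,"claw": -1}
    - {"tx": 0,"ty": 0,"tz": 0,"roll": 0,"claw": -1}

```text
time: 8.18
tcp_pos: [0.4358, -0.2247, 0.2245]
eef_rot: [0.999, 0.053, -0.001, -0.0]
force: [0.4, -0.1, -0.2]
gripper_width: 0.0158
gripper_force: 30.0
```

```bash
python3 - <<'E'
from h import *
np.set_printoptions(precision=4,suppress=True)
s=snap('wrist','w4.png');s['fish']=1
st=robot.state();print(st['tcp_pos'],st['eef_rot'],st['force'])
for n,z in [('knob_top',.114),('knife_line',.024),('casting_plate',.0285),('knife',.042),('thick_feeler_tip',.043)]:
    for q in vision.mark_of('wrist',n)[:2]: print(n,np.round(q['location'],1),round(q['p'],2),onz(s,q['location'],z))
E
```

```text
[ 0.4362 -0.225   0.2254] [0.9986 0.0534 0.0003 0.0003] [ 0.4698  0.3631 -0.5824]
knife_line [257.9  38.6] 0.87 [ 0.5559 -0.2144  0.024 ]
casting_plate [258.3  67.9] 0.7 [ 0.537  -0.2166  0.0285]
knife [256.1  31.3] 0.82 [ 0.5557 -0.2131  0.042 ]
knife [248.3 233.1] 0.68 [ 0.4406 -0.2211  0.042 ]
thick_feeler_tip [251.8  71.5] 0.83 [ 0.5326 -0.2132  0.043 ]
thick_feeler_tip [258.2  68.7] 0.73 [ 0.5345 -0.2164  0.043 ]
```

View pics/w4.png

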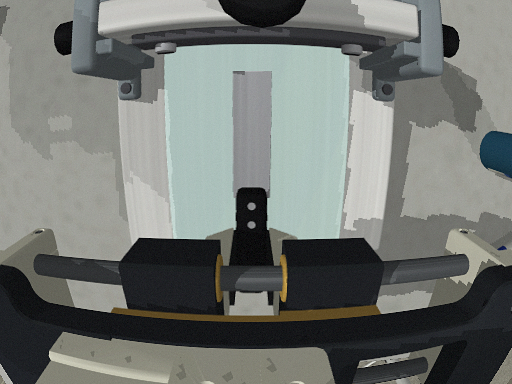

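Feeler aligned with the plate (plate edges at columns 170 and 347, blade at 252). I'll shift it 3 mm to the right and feel for the plate.

Request:
send_rows:
  plan:
    - {"tx": 0,"ty": 0.003,"tz": 0.006,"roll": 0,"claw": -1}
    - {"tx": 0,"ty": 0,"tz": 0.004,"roll": 0,"claw": -1}
    - {"tx": 0,"ty": 0,"tz": 0.002,"roll": 0,"claw": -1}
    - {"tx": 0,"ty": 0,"tz": 0,"roll": 0,"claw": -1}
    - {"tx": 0,"ty": 0,"tz": 0,"roll": 0,"claw": -1}

```text
time: 8.9
tcp_pos: [0.436, -0.2279, 0.2124]
eef_rot: [0.999, 0.053, -0.0, -0.0]
force: [-0.7, -1.1, -1.0]
gripper_width: 0.016
gripper_force: 30.0
```

Request:
send_rows:
  plan:
    - {"tx": 0,"ty": 0,"tz": 0.001,"roll": 0,"claw": -1}
    - {"tx": 0,"ty": 0,"tz": 0,"roll": 0,"claw": -1}
    - {"tx": 0,"ty": 0,"tz": 0,"roll": 0,"claw": -1}

```text
time: 9.15
tcp_pos: [0.4361, -0.2279, 0.2118]
eef_rot: [0.999, 0.053, 0.0, 0.0]
force: [0.6, 0.4, -1.5]
gripper_width: 0.0155
gripper_force: 30.0
```

Request:
send_rows:
  plan:
    - {"tx": 0,"ty": 0,"tz": 0.001,"roll": 0,"claw": -1}
    - {"tx": 0,"ty": 0,"tz": 0,"roll": 0,"claw": -1}
    - {"tx": 0,"ty": 0,"tz": 0,"roll": 0,"claw": -1}

```text
time: 9.4
tcp_pos: [0.4361, -0.2279, 0.2107]
eef_rot: [0.999, 0.053, 0.0, 0.0]
force: [0.3, -0.2, -1.5]
gripper_width: 0.0157
gripper_force: 30.0
```

Request:
send_rows:
  plan:
    - {"tx": 0,"ty": 0,"tz": 0.0007,"roll": 0,"claw": -1}
    - {"tx": 0,"ty": 0,"tz": 0,"roll": 0,"claw": -1}
    - {"tx": 0,"ty": 0,"tz": 0,"roll": 0,"claw": -1}

```text
time: 9.65
tcp_pos: [0.436, -0.2279, 0.21]
eef_rot: [0.999, 0.053, -0.0, 0.0]
force: [-0.0, 0.8, -1.5]
gripper_width: 0.0157
gripper_force: 30.0
```

Request:
send_rows:
  plan:
    - {"tx": 0,"ty": 0,"tz": 0.0007,"roll": 0,"claw": -1}
    - {"tx": 0,"ty": 0,"tz": 0,"roll": 0,"claw": -1}
    - {"tx": 0,"ty": 0,"tz": 0,"roll": 0,"claw": -1}

```text
time: 9.9
tcp_pos: [0.436, -0.2279, 0.2093]
eef_rot: [0.999, 0.053, -0.0, 0.0]
force: [0.3, 1.0, -1.2]
gripper_width: 0.0154
gripper_force: 30.0
```

Request:
send_rows:
  plan:
    - {"tx": 0,"ty": 0,"tz": 0.0007,"roll": 0,"claw": -1}
    - {"tx": 0,"ty": 0,"tz": 0,"roll": 0,"claw": -1}
    - {"tx": 0,"ty": 0,"tz": 0,"roll": 0,"claw": -1}

```text
time: 10.15
tcp_pos: [0.4361, -0.2279, 0.2089]
eef_rot: [0.999, 0.053, 0.0, 0.0]
force: [-0.9, -0.1, 3.5]
gripper_width: 0.0157
gripper_force: 30.0
```

Request:
send_rows:
  plan:
    - {"tx": 0,"ty": 0,"tz": 0.0005,"roll": 0,"claw": -1}
    - {"tx": 0,"ty": 0,"tz": 0,"roll": 0,"claw": -1}
    - {"tx": 0,"ty": 0,"tz": 0,"roll": 0,"claw": -1}

```text
time: 10.4
tcp_pos: [0.4361, -0.2279, 0.2089]
eef_rot: [0.999, 0.053, 0.0, 0.0]
force: [-2.2, 2.1, 8.6]
gripper_width: 0.0156
gripper_force: 30.0
```

Plate felt at TCP z 0.2089. I'll ease up half a millimetre and slide in 49 mm.

Request:
send_rows:
  plan:
    - {"tx": 0,"ty": 0,"tz": -0.0005,"roll": 0,"claw": -1}
    - {"tx": 0.006,"ty": 0,"tz": 0,"roll": 0,"claw": -1}
    - {"tx": 0.006,"ty": 0,"tz": 0,"roll": 0,"claw": -1}
    - {"tx": 0.006,"ty": 0,"tz": 0,"roll": 0,"claw": -1}
    - {"tx": 0.006,"ty": 0,"tz": 0,"roll": 0,"claw": -1}

```text
time: 10.82
tcp_pos: [0.4598, -0.2255, 0.2089]
eef_rot: [0.999, 0.053, -0.001, 0.0]
force: [-5.9, -1.0, 7.2]
gripper_width: 0.0158
gripper_force: 30.0
```

Request:
send_rows:
  plan:
    - {"tx": 0.007,"ty": 0,"tz": 0,"roll": 0,"claw": -1}
    - {"tx": 0.007,"ty": 0,"tz": 0,"roll": 0,"claw": -1}
    - {"tx": 0.007,"ty": 0,"tz": 0,"roll": 0,"claw": -1}
    - {"tx": 0.004,"ty": 0,"tz": 0,"roll": 0,"claw": -1}
    - {"tx": 0,"ty": 0,"tz": 0,"roll": 0,"claw": -1}
    - {"tx": 0,"ty": 0,"tz": 0,"roll": 0,"claw": -1}

```text
time: 11.32
tcp_pos: [0.4853, -0.2228, 0.2089]
eef_rot: [0.999, 0.053, 0.001, 0.0]
force: [0.8, 0.1, 4.2]
gripper_width: 0.016
gripper_force: 30.0
```

```bash
python3 - <<'E'
from h import *
np.set_printoptions(precision=4,suppress=True)
st=robot.state();print(st['tcp_pos'],st['force'])
Y=np.radians(6.1);u=np.array([np.cos(Y),np.sin(Y)])
for c in ('scene','side','wrist'):
    s=snap(c,c+'5.png');s['fish']=c=='wrist'
    for n,z in [('knob_top',.114),('knife_line',.024),('thick_feeler_tip',.027),('thick_feeler',.027)]:
        for q in vision.mark_of(c,n)[:1]: print(c,n,np.round(q['location'],1),round(q['p'],2),onz(s,q['location'],z))
a=cv2.imread('pics/scene5.png')[110:230,220:380];b=cv2.imread('pics/side5.png')[190:310,200:360]
cv2.imwrite('pics/c5.png',cv2.resize(np.hstack([a,b]),(800,300),interpolation=cv2.INTER_CUBIC))
E
```

```text
[ 0.4853 -0.2228  0.2089] [0.8258 0.1414 4.1649]
scene knob_top [293.  153.9] 0.44 [ 0.5465 -0.2108  0.114 ]
scene knife_line [289.8 175.5] 0.77 [ 0.5538 -0.2095  0.024 ]
scene thick_feeler_tip [279.6 171.9] 0.42 [ 0.5913 -0.2015  0.027 ]
scene thick_feeler [306.2 182.1] 0.58 [ 0.4865 -0.2092  0.027 ]
side knob_top [290.9 220.7] 0.76 [ 0.5603 -0.2167  0.114 ]
side knife_line [288.6 241.2] 0.86 [ 0.5562 -0.2111  0.024 ]
side thick_feeler_tip [296.5 236.8] 0.46 [ 0.5828 -0.191   0.027 ]
wrist knob_top [250.6 128.4] 0.58 [ 0.5567 -0.2137  0.114 ]
wrist thick_feeler_tip [252.5  71.3] 0.67 [ 0.5826 -0.212   0.027 ]
wrist thick_feeler [248.6 234.5] 0.94 [ 0.4897 -0.2197  0.027 ]
```

View pics/c5.png

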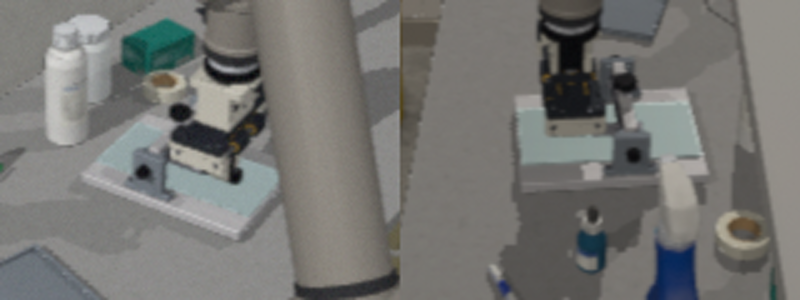

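The knob shows at x 0.5567 in the close wrist view, so the tip stands about 25 mm past the edge. Next I release, rise, shut the fingers and go over the knob.

Request:
send_rows:
  plan:
    - {"tx": 0,"ty": 0,"tz": 0,"roll": 0,"claw": 0}
    - {"tx": 0,"ty": 0,"tz": 0,"roll": 0,"claw": 0}
    - {"tx": 0,"ty": 0,"tz": 0,"roll": 0,"claw": 0}
    - {"tx": 0,"ty": 0,"tz": -0.01,"roll": 0,"claw": 0}
    - {"tx": 0,"ty": 0,"tz": -0.03,"roll": 0,"claw": 0}
    - {"tx": 0,"ty": 0,"tz": -0.04,"roll": 0,"claw": -1}
    - {"tx": 0,"ty": 0,"tz": -0.04,"roll": 0,"claw": -1}
    - {"tx": 0.0,"ty": 0,"tz": 0,"roll": 0,"claw": -1}

```text
time: 12.73
tcp_pos: [0.4861, -0.2236, 0.3367]
eef_rot: [0.999, 0.053, 0.005, 0.004]
force: [1.3, 0.1, 0.7]
gripper_width: 0.0305
gripper_force: 0.0
```

```bash
python3 - <<'E'
from h import *
np.set_printoptions(precision=4,suppress=True)
st=robot.state();print(st['tcp_pos'],st['force'],st['gripper_width'])
for c in ['wrist']:
    s=snap(c,c+'6.png');s['fish']=c=='wrist'
    for n,z in [('knob_top',.114),('knife_line',.024),('thick_feeler_tip',.027),('thick_feeler',.027)]:
        for q in vision.mark_of(c,n)[:2]: print(c,n,np.round(q['location'],1),round(q['p'],2),onz(s,q['location'],z))
E
```

```text
[ 0.4861 -0.2236  0.3367] [1.3102 0.0587 0.7024] 0.030543236340373425
wrist thick_feeler [243.8 185.5] 0.75 [ 0.4901 -0.2173  0.027 ]
wrist thick_feeler [245.9 118.7] 0.6 [ 0.5566 -0.2125  0.027 ]
```

View pics/wrist6.png

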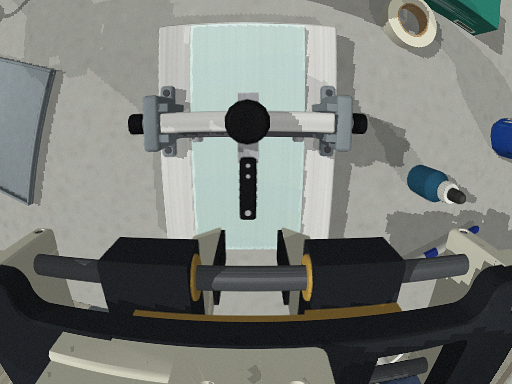

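The feeler is lying straight, with its tip showing past the bar at (248,95). The knob is centred at about (247,121).

```bash
python3 - <<'E'
from h import *
np.set_printoptions(precision=4,suppress=True)
st=robot.state();print(st['tcp_pos'],st['force'],st['gripper_width'])
s=snap('wrist');s['fish']=1
im=s['pixels'];m=np.zeros(im.shape[:2],np.uint8);m[95:150,218:278]=(im[95:150,218:278].max(2)<60)
n,l,q,c=cv2.connectedComponentsWithStats(m);i=1+np.argmax(q[1:,4]);print(q[i],c[i],onz(s,c[i],.108))
print('tip',onz(s,(248,94),.033))
E
```

```text
[ 0.4843 -0.2224  0.3274] [-0.5611 -0.4855  0.1918] 0.010307981315378481
[ 229   95   49   44 1720] [252.3378 115.989 ] [ 0.5558 -0.214   0.108 ]
tip [ 0.5739 -0.2084  0.033 ]
```

Request:
send_rows:
  plan:
    - {"tx": 0.036,"ty": 0,"tz": 0,"roll": 0,"claw": -1}
    - {"tx": 0.036,"ty": -0.001,"tz": 0,"roll": 0,"claw": -1}
    - {"tx": 0,"ty": 0,"tz": 0,"roll": 0,"claw": -1}
    - {"tx": 0,"ty": 0,"tz": 0.02,"roll": 0,"claw": -1}
    - {"tx": 0,"ty": 0,"tz": 0.007,"roll": 0,"claw": -1}
    - {"tx": 0,"ty": 0,"tz": 0,"roll": 0,"claw": -1}
    - {"tx": 0,"ty": 0,"tz": 0,"roll": 0,"claw": -1}

```text
time: 13.62
tcp_pos: [0.5558, -0.2141, 0.3006]
eef_rot: [0.999, 0.053, -0.001, -0.001]
force: [-0.9, -0.0, 0.2]
gripper_width: 0.0004
gripper_force: 0.0
```

Request:
send_rows:
  plan:
    - {"tx": 0,"ty": 0,"tz": 0.002,"roll": 0,"claw": -1}
    - {"tx": 0,"ty": 0,"tz": 0.002,"roll": 0,"claw": -1}
    - {"tx": 0,"ty": 0,"tz": 0.002,"roll": 0,"claw": -1}
    - {"tx": 0,"ty": 0,"tz": 0,"roll": 0,"claw": -1}
    - {"tx": 0,"ty": 0,"tz": 0,"roll": 0,"claw": -1}

```text
time: 14.03
tcp_pos: [0.5562, -0.2141, 0.2958]
eef_rot: [0.999, 0.053, 0.0, 0.0]
force: [0.0, 0.7, -0.4]
gripper_width: 0.0005
gripper_force: 0.0
```

Request:
send_rows:
  plan:
    - {"tx": 0,"ty": 0,"tz": 0.001,"roll": 0,"claw": -1}
    - {"tx": 0,"ty": 0,"tz": 0.001,"roll": 0,"claw": -1}
    - {"tx": 0,"ty": 0,"tz": 0.001,"roll": 0,"claw": -1}
    - {"tx": 0,"ty": 0,"tz": 0.001,"roll": 0,"claw": -1}
    - {"tx": 0,"ty": 0,"tz": 0,"roll": 0,"claw": -1}
    - {"tx": 0,"ty": 0,"tz": 0,"roll": 0,"claw": -1}

```text
time: 14.53
tcp_pos: [0.5563, -0.2141, 0.292]
eef_rot: [0.999, 0.053, 0.0, 0.0]
force: [-1.3, 1.4, 3.9]
gripper_width: 0.0006
gripper_force: 1.8
```

Request:
send_rows:
  plan:
    - {"tx": 0,"ty": 0,"tz": 0.001,"roll": 0,"claw": -1}
    - {"tx": 0,"ty": 0,"tz": 0.001,"roll": 0,"claw": -1}
    - {"tx": 0,"ty": 0,"tz": 0,"roll": 0,"claw": -1}
    - {"tx": 0,"ty": 0,"tz": 0,"roll": 0,"claw": -1}

```text
time: 14.87
tcp_pos: [0.5562, -0.214, 0.2904]
eef_rot: [0.999, 0.053, 0.0, 0.0]
force: [-1.4, 1.2, 6.1]
gripper_width: 0.0002
gripper_force: 3.4
```

Request:
send_rows:
  plan:
    - {"tx": 0,"ty": 0,"tz": 0.001,"roll": 0,"claw": -1}
    - {"tx": 0,"ty": 0,"tz": 0.001,"roll": 0,"claw": -1}
    - {"tx": 0,"ty": 0,"tz": 0.001,"roll": 0,"claw": -1}
    - {"tx": 0,"ty": 0,"tz": 0.001,"roll": 0,"claw": -1}
    - {"tx": 0,"ty": 0,"tz": 0,"roll": 0,"claw": -1}
    - {"tx": 0,"ty": 0,"tz": 0,"roll": 0,"claw": -1}

```text
time: 15.37
tcp_pos: [0.5562, -0.214, 0.2865]
eef_rot: [0.999, 0.053, 0.0, 0.0]
force: [-2.0, 1.8, 7.0]
gripper_width: 0.0005
gripper_force: 3.6
```

Request:
send_rows:
  plan:
    - {"tx": 0,"ty": 0,"tz": 0.0005,"roll": 0,"claw": -1}
    - {"tx": 0,"ty": 0,"tz": 0.0005,"roll": 0,"claw": -1}
    - {"tx": 0,"ty": 0,"tz": 0,"roll": 0,"claw": -1}
    - {"tx": 0,"ty": 0,"tz": 0,"roll": 0,"claw": -1}

```text
time: 15.7
tcp_pos: [0.5562, -0.214, 0.2856]
eef_rot: [0.999, 0.053, 0.0, 0.0]
force: [-2.1, 1.4, 8.1]
gripper_width: 0.0007
gripper_force: 3.9
```

Request:
send_rows:
  plan:
    - {"tx": 0,"ty": 0,"tz": 0.0004,"roll": 0,"claw": -1}
    - {"tx": 0,"ty": 0,"tz": 0.0004,"roll": 0,"claw": -1}
    - {"tx": 0,"ty": 0,"tz": 0,"roll": 0,"claw": -1}
    - {"tx": 0,"ty": 0,"tz": 0,"roll": 0,"claw": -1}

```text
time: 16.03
tcp_pos: [0.5562, -0.214, 0.2848]
eef_rot: [0.999, 0.053, 0.0, 0.0]
force: [-1.9, 1.5, 8.4]
gripper_width: 0.0003
gripper_force: 4.0
```

Request:
send_rows:
  plan:
    - {"tx": 0,"ty": 0,"tz": 0.0003,"roll": 0,"claw": -1}
    - {"tx": 0,"ty": 0,"tz": 0,"roll": 0,"claw": -1}
    - {"tx": 0,"ty": 0,"tz": 0,"roll": 0,"claw": -1}

```text
time: 16.28
tcp_pos: [0.5562, -0.214, 0.2845]
eef_rot: [0.999, 0.053, 0.0, 0.0]
force: [-2.7, 1.2, 7.3]
gripper_width: 0.0005
gripper_force: 4.1
```

Request:
send_rows:
  plan:
    - {"tx": 0,"ty": 0,"tz": 0.0003,"roll": 0,"claw": -1}
    - {"tx": 0,"ty": 0,"tz": 0,"roll": 0,"claw": -1}
    - {"tx": 0,"ty": 0,"tz": 0,"roll": 0,"claw": -1}

```text
time: 16.53
tcp_pos: [0.5562, -0.214, 0.2842]
eef_rot: [0.999, 0.053, 0.0, 0.0]
force: [-2.6, 2.4, 7.6]
gripper_width: 0.0005
gripper_force: 4.1
```

Request:
send_rows:
  plan:
    - {"tx": 0,"ty": 0,"tz": 0.0003,"roll": 0,"claw": -1}
    - {"tx": 0,"ty": 0,"tz": 0,"roll": 0,"claw": -1}
    - {"tx": 0,"ty": 0,"tz": 0,"roll": 0,"claw": -1}

```text
time: 16.78
tcp_pos: [0.5562, -0.214, 0.2839]
eef_rot: [0.999, 0.053, 0.0, 0.0]
force: [-3.1, 2.1, 7.8]
gripper_width: 0.0008
gripper_force: 4.1
```

Request:
send_rows:
  plan:
    - {"tx": 0,"ty": 0,"tz": 0.0003,"roll": 0,"claw": -1}
    - {"tx": 0,"ty": 0,"tz": 0,"roll": 0,"claw": -1}
    - {"tx": 0,"ty": 0,"tz": 0,"roll": 0,"claw": -1}

```text
time: 17.03
tcp_pos: [0.5562, -0.214, 0.2838]
eef_rot: [0.999, 0.053, 0.0, 0.0]
force: [-3.0, 1.7, 9.6]
gripper_width: 0.0005
gripper_force: 4.8
```

Request:
send_rows:
  plan:
    - {"tx": 0,"ty": 0,"tz": 0.0003,"roll": 0,"claw": -1}
    - {"tx": 0,"ty": 0,"tz": 0,"roll": 0,"claw": -1}
    - {"tx": 0,"ty": 0,"tz": 0,"roll": 0,"claw": -1}

```text
time: 17.28
tcp_pos: [0.5562, -0.214, 0.2838]
eef_rot: [0.999, 0.053, 0.0, 0.0]
force: [-4.0, 1.2, 11.8]
gripper_width: 0.0006
gripper_force: 5.6
```

The knife has stopped on the feeler. One small step more to reach about 13 N.

Request:
send_rows:
  plan:
    - {"tx": 0,"ty": 0,"tz": 0.00015,"roll": 0,"claw": -1}
    - {"tx": 0,"ty": 0,"tz": 0,"roll": 0,"claw": -1}
    - {"tx": 0,"ty": 0,"tz": 0,"roll": 0,"claw": -1}

```text
time: 17.53
tcp_pos: [0.5562, -0.214, 0.2838]
eef_rot: [0.999, 0.053, 0.0, 0.0]
force: [-4.0, 1.8, 12.5]
gripper_width: 0.0004
gripper_force: 6.1
```

Request:
send_rows:
  plan:
    - {"tx": 0,"ty": 0,"tz": 0,"roll": 0,"claw": -1}

```text
time: 17.62
tcp_pos: [0.5562, -0.214, 0.2838]
eef_rot: [0.999, 0.053, 0.0, 0.0]
force: [-5.1, 1.2, 11.5]
gripper_width: 0.0007
gripper_force: 6.1
```

Request:
send_rows:
  plan:
    - {"tx": 0,"ty": 0,"tz": -0.0015,"roll": 0,"claw": -1}
    - {"tx": 0,"ty": 0,"tz": -0.005,"roll": 0,"claw": -1}
    - {"tx": 0,"ty": 0,"tz": -0.02,"roll": 0,"claw": -1}
    - {"tx": 0,"ty": 0,"tz": -0.02,"roll": 0,"claw": 0}
    - {"tx": -0.036,"ty": 0,"tz": 0,"roll": 0,"claw": 0}
    - {"tx": -0.036,"ty": 0.001,"tz": 0,"roll": 0,"claw": 0}
    - {"tx": 0,"ty": 0,"tz": 0,"roll": 0,"claw": 0}
    - {"tx": 0,"ty": 0,"tz": 0,"roll": 0,"claw": 0}

```text
time: 18.28
tcp_pos: [0.4835, -0.2229, 0.3289]
eef_rot: [0.999, 0.052, -0.0, -0.0]
force: [1.6, -1.1, -0.4]
gripper_width: 0.0292
gripper_force: 0.0
```

Request:
send_rows:
  plan:
    - {"tx": 0,"ty": 0,"tz": 0.03,"roll": 0,"claw": 0}
    - {"tx": 0,"ty": 0,"tz": 0.03,"roll": 0,"claw": 0}
    - {"tx": 0,"ty": 0,"tz": 0.025,"roll": 0,"claw": 0}
    - {"tx": 0,"ty": 0,"tz": 0,"roll": 0,"claw": 0}
    - {"tx": 0,"ty": 0,"tz": 0,"roll": 0,"claw": 0}

```text
time: 18.7
tcp_pos: [0.4853, -0.2227, 0.243]
eef_rot: [0.999, 0.053, -0.001, -0.001]
force: [0.2, 0.0, 1.3]
gripper_width: 0.0457
gripper_force: 0.0
```

```bash
python3 - <<'E'
from h import *
np.set_printoptions(precision=4,suppress=True)
st=robot.state();print(st['tcp_pos'],st['eef_rot'],st['force'],st['gripper_width'])
s=snap('wrist','w7.png');s['fish']=1
for n,z in [('knob_top',.106),('knife_line',.024),('thick_feeler_tip',.027),('thick_feeler',.027)]:
    for q in vision.mark_of('wrist',n)[:2]: print(n,np.round(q['location'],1),round(q['p'],2),onz(s,q['location'],z))
im=s['pixels'];v,u=np.nonzero(im[150:235,225:275].max(2)<60);print('grip cols',u.mean()+225,v.min()+150,v.max()+150,[round(float(u[v==k].mean()+225),1) for k in range(0,85,8) if (v==k).any()])
E
```

```text
[ 0.4853 -0.2227  0.243 ] [ 0.9986  0.0534 -0.0008 -0.0006] [0.1684 0.0072 1.3069] 0.045650052741526566
knob_top [255.3 121.1] 0.97 [ 0.557  -0.2151  0.106 ]
thick_feeler [251.1 214.9] 0.69 [ 0.4893 -0.2207  0.027 ]
grip cols 251.76126126126127 150 234 [250.5, 251.5, 252.0, 252.0, 252.0, 252.0, 252.1, 251.5, 252.0, 251.5]
```

Request:
send_rows:
  plan:
    - {"tx": 0,"ty": 0,"tz": 0.02,"roll": 0,"claw": 0}
    - {"tx": 0,"ty": 0,"tz": 0.014,"roll": 0,"claw": 0}
    - {"tx": 0,"ty": 0,"tz": 0,"roll": 0,"claw": 0}
    - {"tx": 0,"ty": 0,"tz": 0,"roll": 0,"claw": -1}
    - {"tx": 0,"ty": 0,"tz": 0,"roll": 0,"claw": -1}
    - {"tx": 0,"ty": 0,"tz": 0,"roll": 0,"claw": -1}
    - {"tx": 0,"ty": 0,"tz": 0,"roll": 0,"claw": -1}
    - {"tx": 0,"ty": 0,"tz": 0,"roll": 0,"claw": -1}

```text
time: 19.62
tcp_pos: [0.4849, -0.2228, 0.2104]
eef_rot: [0.999, 0.053, 0.001, 0.0]
force: [-1.2, 0.9, 0.6]
gripper_width: 0.017
gripper_force: 0.0
```

Request:
send_rows:
  plan:
    - {"tx": 0,"ty": 0,"tz": 0,"roll": 0,"claw": -1}
    - {"tx": 0,"ty": 0,"tz": 0,"roll": 0,"claw": -1}

```text
time: 19.78
tcp_pos: [0.4849, -0.2228, 0.2103]
eef_rot: [0.999, 0.053, 0.0, 0.0]
force: [-0.2, 1.6, 4.8]
gripper_width: 0.0159
gripper_force: 30.0
```

Request:
send_rows:
  plan:
    - {"tx": -0.002,"ty": 0,"tz": 0,"roll": 0,"claw": -1}
    - {"tx": -0.002,"ty": 0,"tz": 0,"roll": 0,"claw": -1}

```text
time: 19.95
tcp_pos: [0.482, -0.2233, 0.2103]
eef_rot: [0.999, 0.053, 0.002, 0.001]
force: [7.9, 0.2, 1.1]
gripper_width: 0.0156
gripper_force: 30.0
```

Request:
send_rows:
  plan:
    - {"tx": -0.002,"ty": 0,"tz": 0,"roll": 0,"claw": -1}
    - {"tx": -0.002,"ty": 0,"tz": 0,"roll": 0,"claw": -1}

```text
time: 20.12
tcp_pos: [0.4781, -0.2238, 0.2103]
eef_rot: [0.999, 0.053, 0.002, 0.001]
force: [7.5, 0.7, 0.2]
gripper_width: 0.0151
gripper_force: 30.0
```

Request:
send_rows:
  plan:
    - {"tx": -0.001,"ty": 0,"tz": 0,"roll": 0,"claw": -1}
    - {"tx": -0.001,"ty": 0,"tz": 0,"roll": 0,"claw": -1}
    - {"tx": -0.001,"ty": 0,"tz": 0,"roll": 0,"claw": -1}

```text
time: 20.37
tcp_pos: [0.4751, -0.2242, 0.2103]
eef_rot: [0.999, 0.053, 0.002, 0.001]
force: [6.8, 1.5, 0.5]
gripper_width: 0.0155
gripper_force: 30.0
```

Request:
send_rows:
  plan:
    - {"tx": -0.001,"ty": 0,"tz": 0,"roll": 0,"claw": -1}

```text
time: 20.45
tcp_pos: [0.4742, -0.2243, 0.2103]
eef_rot: [0.999, 0.053, 0.002, 0.001]
force: [6.9, 1.1, 0.6]
gripper_width: 0.0159
gripper_force: 30.0
```

Request:
send_rows:
  plan:
    - {"tx": -0.001,"ty": 0,"tz": 0,"roll": 0,"claw": -1}

```text
time: 20.53
tcp_pos: [0.4732, -0.2244, 0.2103]
eef_rot: [0.999, 0.053, 0.002, 0.001]
force: [7.7, 1.0, 0.0]
gripper_width: 0.016
gripper_force: 30.0
```

The pull is steady at about 7 N, a light drag within the good range. Drawing it out.

Request:
send_rows:
  plan:
    - {"tx": -0.004,"ty": 0,"tz": 0,"roll": 0,"claw": -1}
    - {"tx": -0.004,"ty": 0,"tz": 0,"roll": 0,"claw": -1}
    - {"tx": -0.004,"ty": 0,"tz": 0,"roll": 0,"claw": -1}
    - {"tx": -0.004,"ty": 0,"tz": 0,"roll": 0,"claw": -1}
    - {"tx": -0.004,"ty": 0,"tz": 0,"roll": 0,"claw": -1}
    - {"tx": -0.004,"ty": 0,"tz": 0,"roll": 0,"claw": -1}
    - {"tx": -0.005,"ty": 0,"tz": 0,"roll": 0,"claw": -1}
    - {"tx": -0.006,"ty": 0,"tz": 0,"roll": 0,"claw": -1}

```text
time: 21.2
tcp_pos: [0.4374, -0.2281, 0.2103]
eef_rot: [0.999, 0.053, 0.001, 0.001]
force: [3.5, 1.4, 5.3]
gripper_width: 0.0161
gripper_force: 30.0
```

Request:
send_rows:
  plan:
    - {"tx": -0.007,"ty": 0,"tz": 0,"roll": 0,"claw": -1}
    - {"tx": -0.007,"ty": 0,"tz": 0,"roll": 0,"claw": -1}
    - {"tx": -0.007,"ty": 0,"tz": -0.002,"roll": 0,"claw": -1}
    - {"tx": 0,"ty": 0,"tz": -0.025,"roll": 0,"claw": -1}
    - {"tx": 0,"ty": 0,"tz": -0.035,"roll": 0,"claw": -1}
    - {"tx": 0,"ty": 0,"tz": -0.035,"roll": 0,"claw": -1}
    - {"tx": 0,"ty": 0,"tz": -0.02,"roll": 0,"claw": -1}
    - {"tx": 0,"ty": 0,"tz": 0,"roll": 0,"claw": -1}

```text
time: 21.87
tcp_pos: [0.4162, -0.2304, 0.3303]
eef_rot: [0.999, 0.053, 0.002, 0.002]
force: [-0.0, -0.4, -1.0]
gripper_width: 0.0157
gripper_force: 30.0
```

Request:
send_rows:
  plan:
    - {"tx": 0,"ty": 0,"tz": 0,"roll": 6.1,"claw": -1}
    - {"tx": 0,"ty": -0.037,"tz": 0,"roll": 0,"claw": -1}
    - {"tx": 0,"ty": -0.038,"tz": 0,"roll": 0,"claw": -1}
    - {"tx": 0.012,"ty": -0.038,"tz": 0,"roll": 0,"claw": -1}
    - {"tx": 0.015,"ty": -0.038,"tz": 0,"roll": 0,"claw": -1}
    - {"tx": 0.015,"ty": -0.038,"tz": 0,"roll": 0,"claw": -1}
    - {"tx": 0.015,"ty": -0.038,"tz": 0,"roll": 0,"claw": -1}
    - {"tx": 0.015,"ty": -0.038,"tz": 0,"roll": 0,"claw": -1}

```text
time: 22.53
tcp_pos: [0.4875, 0.0367, 0.3249]
eef_rot: [1.0, -0.0, -0.002, 0.0]
force: [0.8, -0.4, -2.0]
gripper_width: 0.016
gripper_force: 30.0
```

Request:
send_rows:
  plan:
    - {"tx": 0.015,"ty": -0.038,"tz": 0,"roll": 0,"claw": -1}
    - {"tx": 0,"ty": -0.038,"tz": 0,"roll": 0,"claw": -1}
    - {"tx": 0,"ty": 0,"tz": 0,"roll": 6,"claw": -1}
    - {"tx": 0,"ty": 0,"tz": 0,"roll": 6,"claw": -1}
    - {"tx": 0,"ty": 0,"tz": 0.03,"roll": 0,"claw": -1}
    - {"tx": 0,"ty": 0,"tz": 0.03,"roll": 0,"claw": -1}
    - {"tx": 0,"ty": 0,"tz": 0,"roll": 0,"claw": -1}
    - {"tx": 0,"ty": 0,"tz": 0,"roll": 0,"claw": -1}

```text
time: 23.2
tcp_pos: [0.502, 0.1106, 0.2645]
eef_rot: [0.995, -0.105, -0.003, 0.001]
force: [0.1, 1.6, -0.0]
gripper_width: 0.0155
gripper_force: 30.0
```

```bash
python3 - <<'E'
from h import *
s=snap('wrist','w8.png');st=robot.state();print(st['tcp_pos'],st['eef_rot'],st['force'],st['gripper_width'])
E
```

```text
[0.50287703 0.1106966  0.26617781] [ 9.94516066e-01 -1.04574473e-01 -1.35695901e-03  3.65354272e-04] [-0.2098308  -0.44419165  0.25287405] 0.015364798398949983
```

View pics/w8.png

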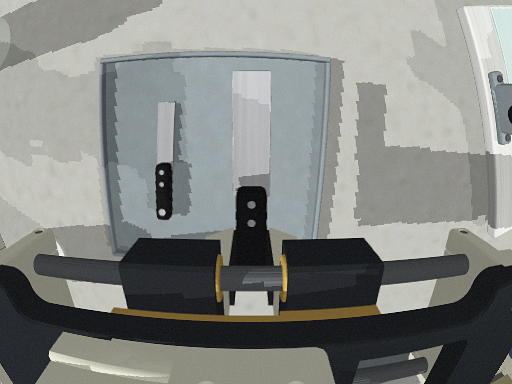

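The feeler is over its half of the tray, blade at column 252 and clear of the walls. Lowering.

Request:
send_rows:
  plan:
    - {"tx": 0,"ty": 0,"tz": 0.03,"roll": 0,"claw": -1}
    - {"tx": 0,"ty": 0,"tz": 0.025,"roll": 0,"claw": -1}
    - {"tx": 0,"ty": 0,"tz": 0.016,"roll": 0,"claw": -1}
    - {"tx": 0,"ty": 0,"tz": 0.004,"roll": 0,"claw": -1}
    - {"tx": 0,"ty": 0,"tz": 0,"roll": 0,"claw": -1}
    - {"tx": 0,"ty": 0,"tz": 0,"roll": 0,"claw": -1}

```text
time: 23.75
tcp_pos: [0.5039, 0.1109, 0.1931]
eef_rot: [0.995, -0.105, 0.001, -0.0]
force: [1.3, -0.0, -1.4]
gripper_width: 0.016
gripper_force: 30.0
```

Request:
send_rows:
  plan:
    - {"tx": 0,"ty": 0,"tz": 0.001,"roll": 0,"claw": -1}
    - {"tx": 0,"ty": 0,"tz": 0.001,"roll": 0,"claw": -1}
    - {"tx": 0,"ty": 0,"tz": 0,"roll": 0,"claw": -1}
    - {"tx": 0,"ty": 0,"tz": 0,"roll": 0,"claw": -1}

```text
time: 24.08
tcp_pos: [0.5033, 0.1109, 0.1902]
eef_rot: [0.995, -0.105, 0.0, -0.0]
force: [0.5, 0.9, -1.0]
gripper_width: 0.0156
gripper_force: 30.0
```

Request:
send_rows:
  plan:
    - {"tx": 0,"ty": 0,"tz": 0.001,"roll": 0,"claw": -1}
    - {"tx": 0,"ty": 0,"tz": 0.001,"roll": 0,"claw": -1}
    - {"tx": 0,"ty": 0,"tz": 0.0005,"roll": 0,"claw": -1}
    - {"tx": 0,"ty": 0,"tz": 0,"roll": 0,"claw": -1}
    - {"tx": 0,"ty": 0,"tz": 0,"roll": 0,"claw": -1}

```text
time: 24.5
tcp_pos: [0.5032, 0.1109, 0.1871]
eef_rot: [0.995, -0.105, -0.0, 0.0]
force: [-1.1, 0.5, -1.4]
gripper_width: 0.0156
gripper_force: 30.0
```

Request:
send_rows:
  plan:
    - {"tx": 0,"ty": 0,"tz": 0.0005,"roll": 0,"claw": -1}
    - {"tx": 0,"ty": 0,"tz": 0,"roll": 0,"claw": -1}
    - {"tx": 0,"ty": 0,"tz": 0,"roll": 0,"claw": -1}

```text
time: 24.75
tcp_pos: [0.5032, 0.1109, 0.1867]
eef_rot: [0.995, -0.105, 0.0, 0.0]
force: [-0.9, 0.2, 0.5]
gripper_width: 0.0155
gripper_force: 30.0
```

Touching the floor. I'll release, rise, and check.

Request:
send_rows:
  plan:
    - {"tx": 0,"ty": 0,"tz": 0.0003,"roll": 0,"claw": -1}
    - {"tx": 0,"ty": 0,"tz": 0,"roll": 0,"claw": -0.1}
    - {"tx": 0,"ty": 0,"tz": 0,"roll": 0,"claw": -0.1}
    - {"tx": 0,"ty": 0,"tz": 0,"roll": 0,"claw": -0.1}
    - {"tx": 0,"ty": 0,"tz": 0,"roll": 0,"claw": -0.1}
    - {"tx": 0,"ty": 0,"tz": -0.01,"roll": 0,"claw": -0.1}
    - {"tx": 0,"ty": 0,"tz": -0.03,"roll": 0,"claw": -0.1}
    - {"tx": 0,"ty": 0,"tz": -0.04,"roll": 0,"claw": -0.1}

```text
time: 25.42
tcp_pos: [0.5022, 0.1108, 0.2654]
eef_rot: [0.995, -0.105, -0.003, 0.001]
force: [0.3, 0.4, 0.0]
gripper_width: 0.0414
gripper_force: 0.0
```

Request:
send_rows:
  plan:
    - {"tx": -0.02,"ty": 0,"tz": -0.04,"roll": 0,"claw": 0}
    - {"tx": -0.03,"ty": 0,"tz": -0.03,"roll": 0,"claw": 0}
    - {"tx": 0,"ty": 0,"tz": 0,"roll": 0,"claw": 0}
    - {"tx": 0,"ty": 0,"tz": 0,"roll": 0,"claw": 0}
    - {"tx": 0,"ty": 0,"tz": 0,"roll": 0,"claw": 0}

```text
time: 25.83
tcp_pos: [0.4561, 0.1209, 0.3332]
eef_rot: [0.995, -0.104, 0.0, 0.0]
force: [-0.4, -0.1, -0.3]
gripper_width: 0.0458
gripper_force: 0.0
```

```bash
python3 - <<'E'
from h import *
s=snap('wrist','w9.png');s['fish']=1;st=robot.state();print(st['tcp_pos'],st['force'],st['gripper_width'],st['time'])
for n in ['thick_feeler','thick_feeler_tip','thin_feeler']:
    for q in vision.mark_of('wrist',n)[:1]: print(n,np.round(q['location'],1),round(q['p'],2),onz(s,q['location'],.004))
E
```

```text
[0.45632143 0.12082928 0.33240424] [ 0.4765935   0.5854237  -0.18935158] 0.04622193403806604 25.8833
thick_feeler [250.3 132.9] 0.67 [0.50799735 0.1118427  0.004     ]
thick_feeler_tip [250.8  42.4] 0.65 [0.60117911 0.09153982 0.004     ]
thin_feeler [180.1 131.2] 0.73 [0.52634118 0.18353159 0.004     ]
```

View pics/w9.png

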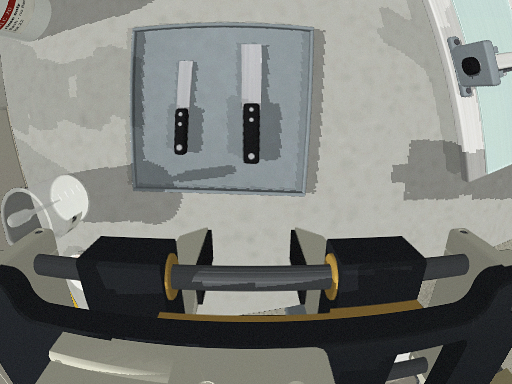

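The thick feeler lies flat in the tray at (251,100), with the thin one untouched at (182,108). The robot is clear, so I'm handing the job in.

```bash
python3 -c "
from workcell import robot
print(robot.sign_off())"
```

```text
the job is handed in; nothing more can be done
None
```

The job is handed in at about 26 s: the knife gap is set on the thick feeler, which drew out with a steady drag of about 7 N and lies flat back in the tray, with the knife left at that height and the thin feeler untouched.

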